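# Lock the last fastener of a control box cover

## Robot

A 6-joint arm with a two-finger parallel gripper is mounted at the origin on a cart in front of the work surface, level with it; the furniture and walls round the work are solid. World frame = base frame: x ahead of the robot, y to its left, z up, the work surface at z = 0. Lengths are in m, angles in rad, forces in N, time in s.
With the tool pointing down it reaches from about 0.425 to 0.95 m from the base axis. Payload 3.5 kg.
Tool frame: the origin (TCP) lies at the very end of the fingers, on their centre line; the grasp point (between the pads) lies behind it (ctrl.grasp_offset is the z of the grasp point in the tool frame, in m); z points along the fingers, x is the direction in which the jaws open and shut, and the axes are right-handed (so a half turn about z gives the same grasp; the last joint's range is limited). The gripper opens to 85 mm and grips with 20 to 120 N. Pads are 22 mm wide; open, the fingers measure 114 mm over their backs; the gripper's body (76 mm by 85 mm) begins 54 mm behind the grasp point. The pads swing forward as they close: fully open they stand 13 mm farther back than shut.
Start: joints at [1.076, 0.286, 1.577, -0, 1.279, -0.15], TCP at [0.228, 0.635, 0.231] pointing down, gripper open.
Joint ranges: [-2.77, 2.77], [-0.9, 2.22], [0.21, 2.48], [-1.53, 4.67], [0.24, 2.81], [-2.84, 2.84]. Speed limits (rad/s): [2.79, 2.79, 3.14, 3.14, 3.14, 3.14].

## Interface

Orientations are given as a unit quaternion [x, y, z, w].
In Python, from plant import ctrl gives the robot as it stands.
- The arm moves only by the shell command python3 -m jog 'ROWS' [FORCE]. ROWS is JSON, a list of rows, each an object with "grip": the closure, from 0 (fully open) to 1 (shut); "xyz": the shift along the tool's x, y, z in m, a list of three; "dr": the turn, a rotation vector about the tool's x, y, z in rad, a list of three. A call has 1 to 12 rows; each row is the pose to reach, as a shift and turn from the pose commanded when the call began, along the tool's axes at that moment; what a row does not reach only later rows make up. A row lasts 1/12 s, in which the tool goes at most 41.7 mm and 7.16 degrees, less where a joint would pass 70% of its speed; a pose out of reach is approached as far as the arm can. A call with a gripper value outside its range is refused whole. The fingers move at their own pace and stop on an object; FORCE is the grip in N (left out, the last holds). Time passes only in rows, so rows that repeat a pose let the fingers close. It gives the time, the measured TCP pose, the force and the opening at its end, in the units of the state.
- ctrl.get_state(): the state, without advancing time (a new reading comes with each control period).
- ctrl.read_camera(name): name is "scene" or "top" or "wrist"; returns the picture (384x512x3 uint8, red, green, blue); there is no depth.
- ctrl.get_calibration(name): a dict with "mtx" (3x3 intrinsics, pixels), "R" (3x3) and "t" (3): a world point X has camera coordinates R X + t; the wrist camera has in their place "hand_eye" (4x4, takes a point from camera to tool coordinates, whose origin is the TCP and whose axes are the tool frame's). Camera axes: x right, y down, z forward; pixel columns grow to the right and rows downward; lengths in m; the calibration is good to about 2 mm. The wrist camera is an equidistant fisheye: a pixel r from the principal point sees the ray r / f radians off the axis. A picture is of the moment at which its call begins: read the wrist's pose just before it. get_calibration takes no time and is no camera call.
- ctrl.sign_off(): hands the job in, once; it reports no verdict.
The state is a dict: "time": time; "qpos": joint angles; "dq": joint speeds; "joint_efforts": joint torques, N m; "eef_pos": TCP position; "tcp_rot": TCP orientation; "contact_force": force on the tool from outside, world axes, zero at the start; "wrist_torque": the same for the moment, N m; "opening": opening from 0.0 (shut) to 1.0 (fully open).
Only numpy, scipy, OpenCV 4.12 (cv2) and the standard library are available. Lean on these libraries where they do the work, as an engineer would, in place of code of your own. Each camera call takes 0.05 s, during which the arm holds its last target.

## Task

The white cover of the low control box on the packing table is held by three quarter-turn fasteners with black wing knobs, and one was left undone: it stands up out of its steel collar, showing its red band, with its bar lying across the box. Push that knob right in against its spring, then turn it a quarter turn clockwise (seen from above) until it locks, and let go of it; leave the two fasteners that are already locked alone.

Things in the scene. Friction and masses are not known exactly. Their poses are not given: they have to be found in the camera images.
- undone_stud (a point): Grip point of the knob to lock, on its axis: black bar 44 mm long, 14 thick, 44 tall on a round flange (42 mm dia). 30 mm above the flange's top, 14 below the bar's top; x along the bar, z up. At the start 48 mm above the cover, whose top is 60 mm above the table; red flange side shows over the steel collar (54 mm dia, 10 high). Grip it from above across the 14 mm; push and turn in one grasp.
- undone_turn (a joint): Turn of that knob, rad: 0 undone (bar across the box), clockwise from above to a stop at 1.5 (bar along the box). A spring (4 N, 8 N at 11 mm) lifts it. It turns only while pushed in 11 mm or more (hard stop at 16; 13 is good). Let go beyond 1.3 it springs up 4 mm into its locked seat, 7 mm lower than at the start, flange level with the collar. Friction 0.05 N m.
- fast_a_turn (a joint): Turn, in the same sense, of one of the two like knobs that are already locked: about 1.45, bar along the box, flange level with its collar, no red showing. The three stand in a row 105 mm apart along the middle of the cover (box 330 x 110 mm); any of the three may be the undone one.
- fast_b_turn (a joint): The same for the other knob that is already locked.

How it is judged:
By the outcome, as a careful person would: the job done as asked, in the order asked, and still so for the second after the job is handed in, with the robot touching nothing.
It also fails if it takes over 32 s, if anything falls off the work surface, if the arm or the gripper's body presses on something with over 40 N, if the wrist force passes 120 N, or if a joint passes its speed limit or range.

## Working session

There is one attempt and no reset: what is moved stays moved. The work goes in short steps, Python scripts to look and compute and a shell command to move; the robot and the scene stay as the last step left them, time stands still between calls to the robot, and variables do not carry over. Pictures are saved under pics/ and viewed, and the job is handed in when it is done.

```bash
mkdir -p pics; ls; python3 - <<'E'
from plant import ctrl
import cv2
for n in ["scene","top","wrist"]:
    s=ctrl.get_state(); im=ctrl.read_camera(n); cv2.imwrite(f"pics/{n}0.png",im[:,:,::-1])
print(s); print(ctrl.grasp_offset)
for n in ["scene","top","wrist"]: print(n,ctrl.get_calibration(n))
E
```

```text
pics
{'time': 0.1, 'qpos': array([ 1.07596231e+00,  2.87117866e-01,  1.57804136e+00,  1.27335702e-05,
        1.27864028e+00, -1.50014441e-01]), 'dq': array([ 0.00081801, -0.00105683, -0.00447542, -0.00084457, -0.00177723,
        0.0009324 ]), 'joint_efforts': array([ 9.63163416e-05, -4.07295406e+01, -2.93699044e+01, -1.59912770e-04,
        3.43296058e-03, -1.00158439e-05]), 'eef_pos': array([0.22785478, 0.63473411, 0.2300525 ]), 'tcp_rot': array([ 8.17932978e-01,  5.75312459e-01, -9.89986722e-04,  4.87347894e-04]), 'contact_force': array([-0.80712838, -0.32269515,  0.4759199 ]), 'wrist_torque': array([ 0.03434507, -0.00405768, -0.02876014]), 'opening': 0.9947915099351995}
-0.0187
scene {'mtx': array([[383.43015973,   0.        , 261.43371052],
       [  0.        , 383.43015973, 194.61598654],
       [  0.        ,   0.        ,   1.        ]]), 'R': array([[ 0.86747577, -0.4974622 ,  0.00414195],
       [-0.33568964, -0.59148045, -0.73311892],
       [ 0.36714883,  0.63457248, -0.68008786]]), 't': array([-0.44230917,  0.30553609,  0.71609497])}
top {'mtx': array([[493.28470393,  
[... 155 characters left out ...]
9, -0.99993496, -0.00169153],
       [-0.98592969, -0.01083863, -0.16680881],
       [ 0.16677963,  0.00354913, -0.98598781]]), 't': array([0.02104655, 0.50935314, 1.07381554])}
wrist {'mtx': array([[297.31863964,   0.        , 256.82028045],
       [  0.        , 297.31863964, 194.20048623],
       [  0.        ,   0.        ,   1.        ]]), 'hand_eye': array([[ 9.99999650e-01,  4.25893724e-04,  7.20270266e-04,
         4.68354487e-04],
       [-6.31499239e-04,  9.48860763e-01,  3.15694240e-01,
        -8.09259096e-02],
       [-5.48983999e-04, -3.15694585e-01,  9.48860700e-01,
        -1.41328906e-01],
       [ 0.00000000e+00,  0.00000000e+00,  0.00000000e+00,
         1.00000000e+00]])}
```

View pics/scene0.png

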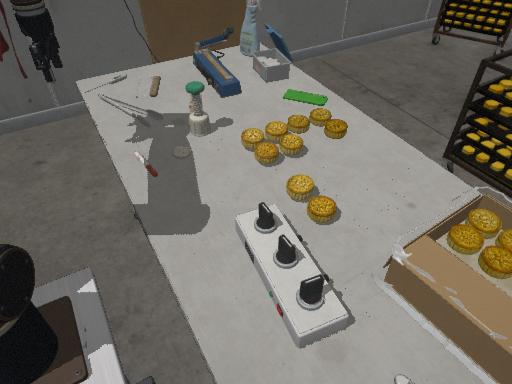

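View pics/top0.png

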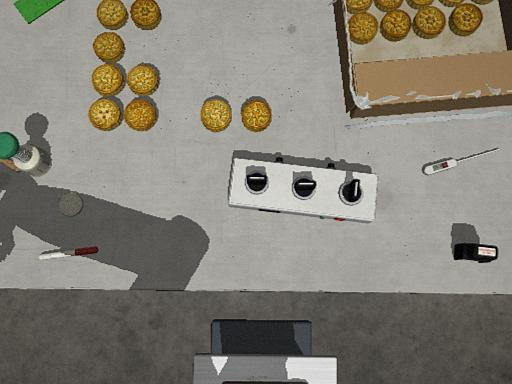

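View pics/wrist0.png

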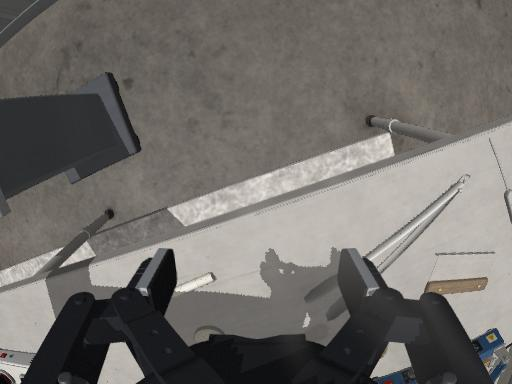

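The scene shows the box with three knobs. In the top view they are at about (257,182), (304,187) and (352,190). The right-hand one's bar looks turned across the box, so I'll zoom in on it.

```bash
python3 - <<'E'
import cv2
a=cv2.imread("pics/top0.png")[140:230,220:390]
cv2.imwrite("pics/top0z.png",cv2.resize(a,None,fx=4.5,fy=4.5,interpolation=cv2.INTER_CUBIC))
a=cv2.imread("pics/scene0.png")[190:350,225:355]
cv2.imwrite("pics/scene0z.png",cv2.resize(a,None,fx=3.7,fy=3.7,interpolation=cv2.INTER_CUBIC))
E
```

```text
(no output)
```

View pics/top0z.png

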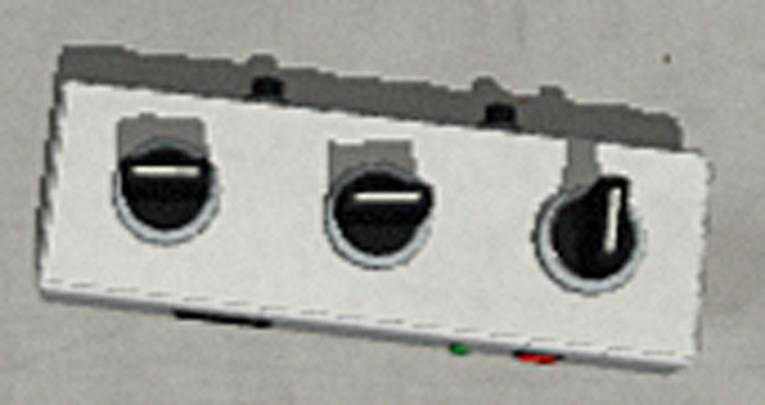

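View pics/scene0z.png

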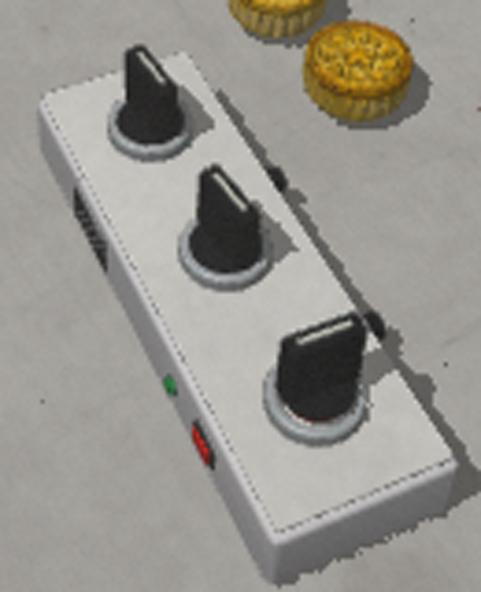

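```bash
cat > h.py <<'E'
import numpy as np
from plant import ctrl
def back(cam,uv,z):
    c=ctrl.get_calibration(cam);K,R,t=c["mtx"],c["R"],c["t"]
    d=R.T@np.linalg.inv(K)@np.array([uv[0],uv[1],1.]); o=-R.T@t
    return o+d*(z-o[2])/d[2]
def wproj(X,s):
    from scipy.spatial.transform import Rotation as Ro
    c=ctrl.get_calibration("wrist");H=c["hand_eye"];K=c["mtx"]
    p=Ro.from_quat(s["tcp_rot"]).inv().apply(np.array(X)-s["eef_pos"])
    p=H[:3,:3].T@(p-H[:3,3]); r=np.hypot(p[0],p[1]);th=np.arctan2(r,p[2])
    return K[:2,2]+K[0,0]*th*p[:2]/r
E
python3 - <<'E'
from h import *
T=lambda x,y:(220+(x+.5)/4.5-.5,140+(y+.5)/4.5-.5)
S=lambda x,y:(225+(x+.5)/3.7-.5,190+(y+.5)/3.7-.5)
print("bar top line T",back("top",T(613,190),.122),back("top",T(608,250),.122))
print("bar mid S",back("scene",S(300,343),.122),back("scene",S(350,322),.122))
print("collar T",back("top",T(590,241),.07),"S",back("scene",S(316,395),.068))
print("a,b lines mid",back("top",T(165,171),.115),back("top",T(388,196),.115))
print("corners",[back("top",T(*p),.06).round(3) for p in [(62,82),(708,153),(692,360),(42,288)]])
print("corners S",[back("scene",S(*p),.06).round(3) for p in [(456,460),(272,535),(45,97)]])
E
```

```text
bar top line T [ 0.52344605 -0.18768307  0.122     ] [ 0.494911   -0.18469365  0.122     ]
bar mid S [ 0.49565835 -0.18566649  0.122     ] [ 0.52434819 -0.1878161   0.122     ]
collar T [ 0.50804669 -0.1865269   0.07      ] S [ 0.50956729 -0.18795905  0.068     ]
a,b lines mid [0.53165035 0.02232272 0.115     ] [ 0.52077571 -0.08297805  0.115     ]
corners [array([0.588, 0.074, 0.06 ]), array([ 0.555, -0.248,  0.06 ]), array([ 0.451, -0.237,  0.06 ]), array([0.483, 0.082, 0.06 ])]
corners S [array([ 0.553, -0.25 ,  0.06 ]), array([ 0.45 , -0.237,  0.06 ]), array([0.488, 0.08 , 0.06 ])]
```

Both cameras agree that the knob is at (0.509, −0.187), with the bar yawed about −6°. The box corners and the 105 mm pitch agree with this too. Next I'll work out the approach shifts.

```bash
cat >> h.py <<'E'
def shift(P,yaw=None):
    from scipy.spatial.transform import Rotation as Ro
    s=ctrl.get_state();R=Ro.from_quat(s["tcp_rot"])
    out=[R.inv().apply(np.array(P)-s["eef_pos"]).round(4)]
    if yaw is not None:
        y=np.radians(yaw);x=np.array([np.cos(y),np.sin(y),0]);z=np.array([0,0,-1.])
        G=Ro.from_matrix(np.stack([x,np.cross(z,x),z],1))
        out.append((R.inv()*G).as_rotvec().round(4))
    return out
E
python3 - <<'E'
from h import *
for P in [(.38,.45,.23),(.48,.2,.23),(.52,.1,.23),(.509,-.1865,.2)]: print(P,shift(P,84.1))
E
```

```text
(0.38, 0.45, 0.23) [array([-0.1225,  0.2056,  0.0004]), array([-0.0005,  0.0018, -0.2418])]
(0.48, 0.2, 0.23) [array([-0.324 ,  0.3842,  0.0007]), array([-0.0005,  0.0018, -0.2418])]
(0.52, 0.1, 0.23) [array([-0.4046,  0.4557,  0.0008]), array([-0.0005,  0.0018, -0.2418])]
(0.509, -0.1865, 0.2) [array([-0.6779,  0.5422,  0.0313]), array([-0.0005,  0.0018, -0.2418])]
```

```bash
python3 -m jog '[{"grip":0.3,"xyz":[-0.0204,0.0343,0],"dr":[0,0,0]},{"grip":0.3,"xyz":[-0.0408,0.0685,0],"dr":[0,0,0]},{"grip":0.3,"xyz":[-0.0612,0.1028,0],"dr":[0,0,0]},{"grip":0.3,"xyz":[-0.0816,0.137,0],"dr":[0,0,-0.05]},{"grip":0.3,"xyz":[-0.102,0.171,0],"dr":[0,0,-0.1]},{"grip":0.3,"xyz":[-0.1225,0.2056,0],"dr":[0,0,-0.15]},{"grip":0.3,"xyz":[-0.153,0.232,0],"dr":[0,0,-0.2]},{"grip":0.3,"xyz":[-0.184,0.259,0],"dr":[0,0.002,-0.242]},{"grip":0.3,"xyz":[-0.215,0.286,0],"dr":[0,0.002,-0.242]},{"grip":0.3,"xyz":[-0.246,0.313,0],"dr":[0,0.002,-0.242]},{"grip":0.3,"xyz":[-0.277,0.34,0],"dr":[0,0.002,-0.242]},{"grip":0.3,"xyz":[-0.308,0.367,0],"dr":[0,0.002,-0.242]}]' 60
python3 - <<'E'
from h import *
for P in [(.52,.1,.23),(.505,-.1865,.2)]: print(P,shift(P,84.1))
E
```

```text
time: 1.15
eef_pos: [0.4695, 0.2194, 0.2311]
tcp_rot: [0.742, 0.67, 0.001, -0.001]
contact_force: [0.1, -0.6, 0.3]
opening: 0.7
(0.52, 0.1, 0.23) [array([-0.1136,  0.0625,  0.0009]), array([ 0.0002, -0.002 ,  0.0004])]
(0.505, -0.1865, 0.2) [array([-0.4002,  0.0769,  0.0304]), array([ 0.0002, -0.002 ,  0.0004])]
```

```bash
python3 -m jog '[{"grip":0.3,"xyz":[-0.036,0.018,0],"dr":[0,0,0]},{"grip":0.3,"xyz":[-0.072,0.036,0],"dr":[0,0,0]},{"grip":0.3,"xyz":[-0.108,0.054,0],"dr":[0,0,0]},{"grip":0.3,"xyz":[-0.145,0.065,0],"dr":[0,0,0]},{"grip":0.3,"xyz":[-0.183,0.07,0],"dr":[0,0,0]},{"grip":0.3,"xyz":[-0.221,0.074,0],"dr":[0,0,0]},{"grip":0.3,"xyz":[-0.26,0.078,0.005],"dr":[0,0,0]},{"grip":0.3,"xyz":[-0.299,0.08,0.01],"dr":[0,0,0]},{"grip":0.3,"xyz":[-0.338,0.081,0.015],"dr":[0,-0.001,0]},{"grip":0.3,"xyz":[-0.375,0.081,0.02],"dr":[0,-0.001,0]},{"grip":0.3,"xyz":[-0.4,0.081,0.025],"dr":[0,-0.001,0]},{"grip":0.3,"xyz":[-0.4,0.081,0.03],"dr":[0,-0.001,0]}]'
python3 - <<'E'
from h import *
import cv2
s=ctrl.get_state(); im=ctrl.read_camera("wrist")[:,:,::-1]
cv2.imwrite("pics/w1.png",im); np.save("w1pose.npy",np.r_[s["eef_pos"],s["tcp_rot"]])
print(s["eef_pos"],s["opening"],wproj([.509,-.1865,.122],s),wproj([.509+.0219,-.1865-.0023,.122],s),wproj([.509-.0219,-.1865+.0023,.122],s))
print(shift((.509,-.1865,.108-.0187),84.1))
a=im[150:384,130:390]; cv2.imwrite("pics/w1z.png",cv2.resize(a,None,fx=2.5,fy=2.5,interpolation=cv2.INTER_CUBIC))
E
```

```text
time: 2.15
eef_pos: [0.5083, -0.1891, 0.2002]
tcp_rot: [0.744, 0.668, -0.0, 0.0]
contact_force: [0.8, -0.2, 0.2]
opening: 0.701
[ 0.50827163 -0.18909944  0.20015574] 0.7014044906381574 [259.53287095 204.08103564] [259.51433546 229.42165261] [259.53812906 177.03739619]
[array([-0.    ,  0.0014,  0.1094]), array([-0.0021, -0.0021, -0.004 ])]
```

View pics/w1z.png

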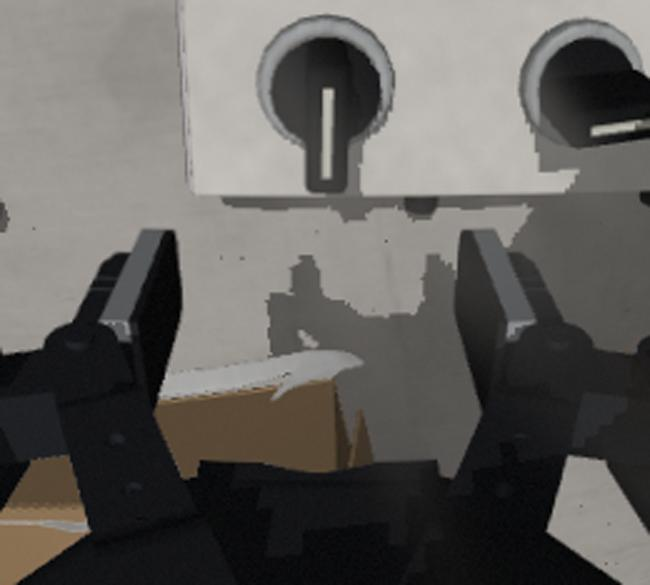

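The wrist view shows the knob line's centre at px (261, 203.6), against a predicted (259.5, 204.1). That is within about 1.3 mm, so I'm descending and closing.

```bash
python3 -m jog '[{"grip":0.3,"xyz":[0.0005,0.001,0.03],"dr":[-0.002,-0.002,-0.004]},{"grip":0.3,"xyz":[0.0005,0.001,0.06],"dr":[-0.002,-0.002,-0.004]},{"grip":0.3,"xyz":[0.0005,0.001,0.085],"dr":[-0.002,-0.002,-0.004]},{"grip":0.3,"xyz":[0.0005,0.001,0.1],"dr":[-0.002,-0.002,-0.004]},{"grip":0.3,"xyz":[0.0005,0.001,0.109],"dr":[-0.002,-0.002,-0.004]},{"grip":0.4,"xyz":[0.0005,0.001,0.109],"dr":[-0.002,-0.002,-0.004]},{"grip":0.5,"xyz":[0.0005,0.001,0.109],"dr":[-0.002,-0.002,-0.004]},{"grip":0.5,"xyz":[0.0005,0.001,0.109],"dr":[-0.002,-0.002,-0.004]}]' 60
python3 - <<'E'
from h import *
import cv2
s=ctrl.get_state(); im=ctrl.read_camera("wrist")[:,:,::-1]
print(s["eef_pos"],s["opening"],s["contact_force"],shift((.509,-.186,.0893),84.1))
cv2.imwrite("pics/w2.png",im)
im=ctrl.read_camera("scene")[150:350,200:400,::-1]
cv2.imwrite("pics/s2.png",cv2.resize(im,None,fx=3,fy=3,interpolation=cv2.INTER_CUBIC))
E
```

```text
time: 2.87
eef_pos: [0.5111, -0.1844, 0.0931]
tcp_rot: [0.741, 0.672, 0.001, 0.002]
contact_force: [0.2, -0.8, 0.9]
opening: 0.498
[ 0.51113694 -0.18440857  0.09311533] 0.4979125196883021 [ 0.16193511 -0.84790351  0.94465371] [array([-0.0016, -0.0021,  0.004 ]), array([0.0051, 0.0023, 0.0047])]
```

View pics/w2.png

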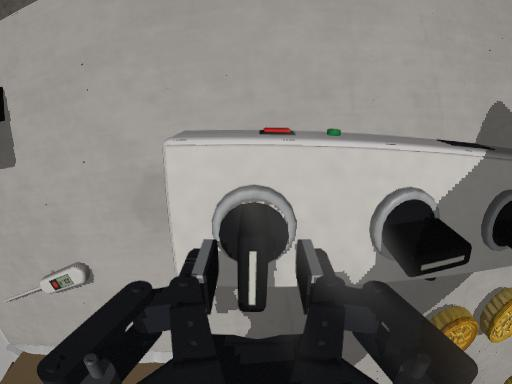

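View pics/s2.png

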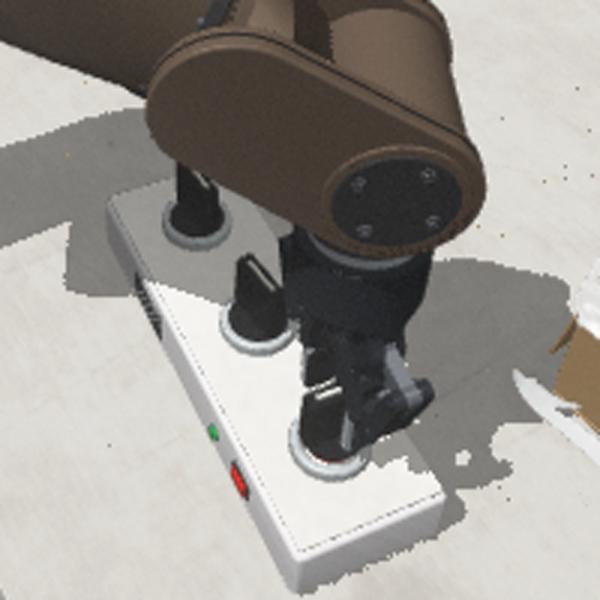

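The bar stands between the pads, its line at column 252 against a pad centre of about 257. That puts the tool about 2 mm off in x. I'll let it settle and re-read.

```bash
python3 -m jog '[{"grip":0.5,"xyz":[-0.0016,-0.002,0],"dr":[0,0,0]},{"grip":0.5,"xyz":[-0.0016,-0.002,0],"dr":[0,0,0]},{"grip":0.5,"xyz":[-0.0016,-0.002,0],"dr":[0,0,0]}]'
python3 - <<'E'
from h import *
import cv2
s=ctrl.get_state(); im=ctrl.read_camera("wrist")[:,:,::-1]
print(s["eef_pos"],s["opening"],s["contact_force"],shift((.509,-.186,.0893),84.1),wproj([.509,-.186,.122],s))
a=im[150:350,150:370]
cv2.imwrite("pics/w3.png",cv2.resize(a,None,fx=3,fy=3,interpolation=cv2.INTER_CUBIC))
E
```

```text
time: 3.22
eef_pos: [0.508, -0.1859, 0.0921]
tcp_rot: [0.741, 0.671, 0.001, 0.002]
contact_force: [-0.2, 0.3, -0.7]
opening: 0.5
[ 0.50801626 -0.18594173  0.09210955] 0.5001264388082066 [-0.2229178   0.3458718  -0.65428791] [array([-0.    ,  0.001 ,  0.0027]), array([0.0029, 0.0013, 0.0039])] [255.6285556  287.09736381]
```

View pics/w3.png

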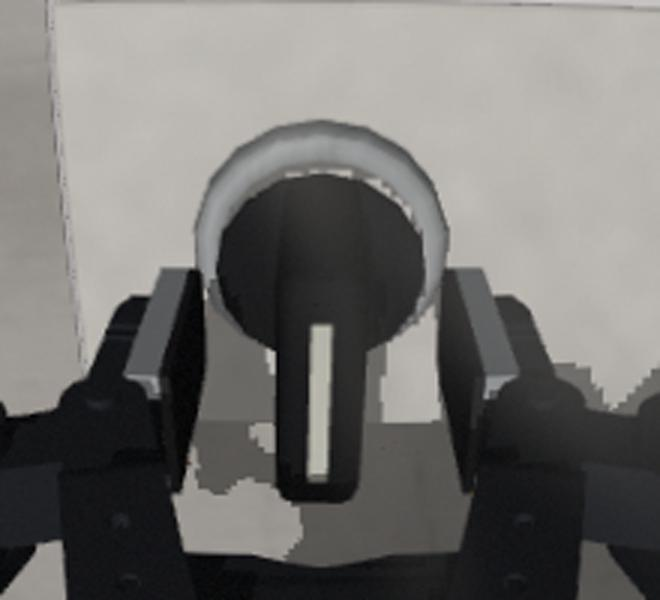

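The bar is now centred between the pads (320 against 321 in the zoom). I'm lowering 3 mm and gripping.

```bash
python3 -m jog '[{"grip":0.6,"xyz":[0,0,0.003],"dr":[0.003,0.001,0]},{"grip":0.8,"xyz":[0,0,0.003],"dr":[0.003,0.001,0]},{"grip":1,"xyz":[0,0,0.003],"dr":[0.003,0.001,0]},{"grip":1,"xyz":[0,0,0.003],"dr":[0.003,0.001,0]},{"grip":1,"xyz":[0,0,0.003],"dr":[0.003,0.001,0]},{"grip":1,"xyz":[0,0,0.003],"dr":[0.003,0.001,0]},{"grip":1,"xyz":[0,0,0.003],"dr":[0.003,0.001,0]}]' 70
python3 - <<'E'
from h import *
s=ctrl.get_state()
print(s["eef_pos"],s["opening"],s["contact_force"],s["wrist_torque"],shift((.509,-.186,.0893),84.1))
E
```

```text
time: 3.85
eef_pos: [0.5077, -0.186, 0.0883]
tcp_rot: [0.741, 0.671, -0.001, -0.0]
contact_force: [-1.9, -3.6, -1.7]
opening: 0.152
[ 0.50767357 -0.18599179  0.08834889] 0.15183951887756633 [-1.94620832 -3.62745461 -1.6990601 ] [-0.44839132  0.16016343 -0.14180202] [array([ 0.0001,  0.0013, -0.001 ]), array([-0.0012,  0.0006,  0.0042])]
```

Gripped, with an opening of about 13–14 mm and only small forces. Next I'll push in 13 mm.

```bash
python3 -m jog '[{"grip":1,"xyz":[0,0,0.003],"dr":[0,0,0]},{"grip":1,"xyz":[0,0,0.006],"dr":[0,0,0]},{"grip":1,"xyz":[0,0,0.009],"dr":[0,0,0]},{"grip":1,"xyz":[0,0,0.0115],"dr":[0,0,0]},{"grip":1,"xyz":[0,0,0.0135],"dr":[0,0,0]},{"grip":1,"xyz":[0,0,0.0135],"dr":[0,0,0]},{"grip":1,"xyz":[0,0,0.0135],"dr":[0,0,0]},{"grip":1,"xyz":[0,0,0.0135],"dr":[0,0,0]}]'
python3 - <<'E'
from h import *
import cv2
s=ctrl.get_state()
print(s["eef_pos"],s["opening"],s["contact_force"],s["wrist_torque"])
im=ctrl.read_camera("wrist")[:,:,::-1]
a=im[150:350,150:370]
cv2.imwrite("pics/w4.png",cv2.resize(a,None,fx=3,fy=3,interpolation=cv2.INTER_CUBIC))
E
```

```text
time: 4.52
eef_pos: [0.5079, -0.186, 0.076]
tcp_rot: [0.741, 0.671, -0.001, -0.0]
contact_force: [-5.3, -0.8, 8.2]
opening: 0.15
[ 0.50785331 -0.18604255  0.07604077] 0.15009726960511757 [-5.3385315  -0.81101987  8.17242174] [-0.21012298  0.9473852  -0.08823582]
```

View pics/w4.png

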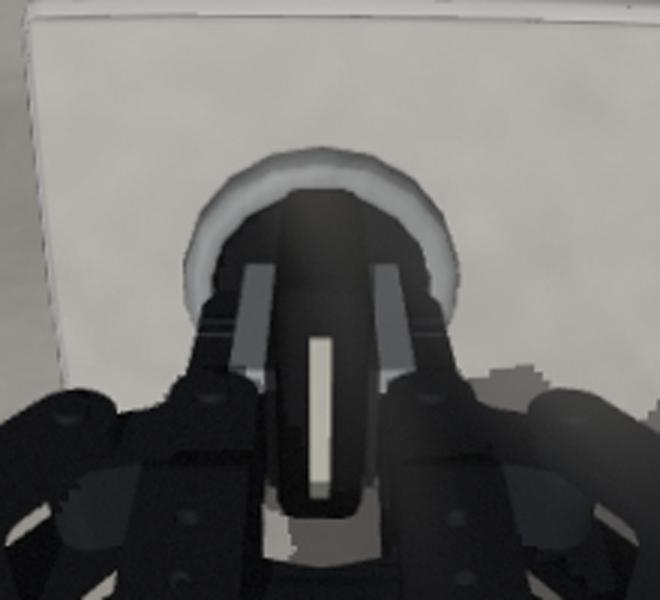

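The push is 12.3 mm with about 8 N of spring force, and the knob is not on its hard stop. I'm turning clockwise (+ about tool z) with slightly more depth.

```bash
python3 -m jog '[{"grip":1,"xyz":[0,0,0.001],"dr":[0,0,0.05]},{"grip":1,"xyz":[0,0,0.001],"dr":[0,0,0.12]},{"grip":1,"xyz":[0,0,0.001],"dr":[0,0,0.19]},{"grip":1,"xyz":[0,0,0.001],"dr":[0,0,0.26]},{"grip":1,"xyz":[0,0,0.001],"dr":[0,0,0.33]},{"grip":1,"xyz":[0,0,0.001],"dr":[0,0,0.4]},{"grip":1,"xyz":[0,0,0.001],"dr":[0,0,0.47]},{"grip":1,"xyz":[0,0,0.001],"dr":[0,0,0.54]},{"grip":1,"xyz":[0,0,0.001],"dr":[0,0,0.61]},{"grip":1,"xyz":[0,0,0.001],"dr":[0,0,0.68]},{"grip":1,"xyz":[0,0,0.001],"dr":[0,0,0.72]},{"grip":1,"xyz":[0,0,0.001],"dr":[0,0,0.72]}]'
python3 - <<'E'
from h import *
import cv2
s=ctrl.get_state()
print(s["eef_pos"],s["opening"],s["contact_force"],s["wrist_torque"],shift((.5079,-.186,.0753),84.1-85.9))
im=ctrl.read_camera("wrist")[:,:,::-1]
a=im[150:350,150:370]
cv2.imwrite("pics/w5.png",cv2.resize(a,None,fx=3,fy=3,interpolation=cv2.INTER_CUBIC))
E
```

```text
time: 5.57
eef_pos: [0.5081, -0.1856, 0.0752]
tcp_rot: [0.93, 0.367, -0.0, -0.0]
contact_force: [-4.3, -0.5, 8.1]
opening: 0.152
[ 0.50813228 -0.18559695  0.07518796] 0.15167541363648207 [-4.29716425 -0.52989641  8.1230951 ] [-0.05231955  0.78745224 -0.05618997] [array([-0.0004,  0.0001, -0.0001]), array([-7.000e-04,  8.000e-04,  7.825e-01])]
```

View pics/w5.png

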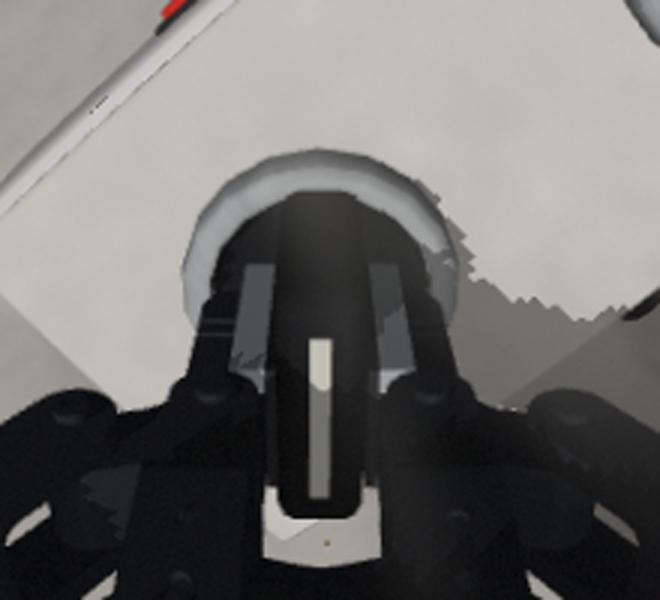

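The knob turns with the gripper at low torque. I'll finish the turn to about 1.46.

```bash
python3 -m jog '[{"grip":1,"xyz":[0,0,0],"dr":[0,0,0.06]},{"grip":1,"xyz":[0,0,0],"dr":[0,0,0.13]},{"grip":1,"xyz":[0,0,0],"dr":[0,0,0.2]},{"grip":1,"xyz":[0,0,0],"dr":[0,0,0.27]},{"grip":1,"xyz":[0,0,0],"dr":[0,0,0.34]},{"grip":1,"xyz":[0,0,0],"dr":[0,0,0.41]},{"grip":1,"xyz":[0,0,0],"dr":[0,0,0.48]},{"grip":1,"xyz":[0,0,0],"dr":[0,0,0.55]},{"grip":1,"xyz":[0,0,0],"dr":[0,0,0.62]},{"grip":1,"xyz":[0,0,0],"dr":[0,0,0.69]},{"grip":1,"xyz":[0,0,0],"dr":[0,0,0.745]},{"grip":1,"xyz":[0,0,0],"dr":[0,0,0.745]}]'
python3 - <<'E'
from h import *
import cv2
s=ctrl.get_state()
print(s["eef_pos"],s["opening"],s["contact_force"],s["wrist_torque"],shift((.5079,-.186,.0753),84.1-85.9))
im=ctrl.read_camera("wrist")[:,:,::-1]
a=im[150:350,150:370]
cv2.imwrite("pics/w6.png",cv2.resize(a,None,fx=3,fy=3,interpolation=cv2.INTER_CUBIC))
E
```

```text
time: 6.62
eef_pos: [0.5086, -0.1855, 0.0754]
tcp_rot: [1.0, 0.003, 0.0, -0.0]
contact_force: [-4.0, 0.9, 7.0]
opening: 0.154
[ 0.50864211 -0.18546946  0.07536958] 0.15387116347785185 [-3.98005093  0.89948981  6.98212643] [0.11400832 0.58390888 0.00283332] [array([-0.0007,  0.0005,  0.0001]), array([-0.0005, -0.0005,  0.0366])]
```

View pics/w6.png

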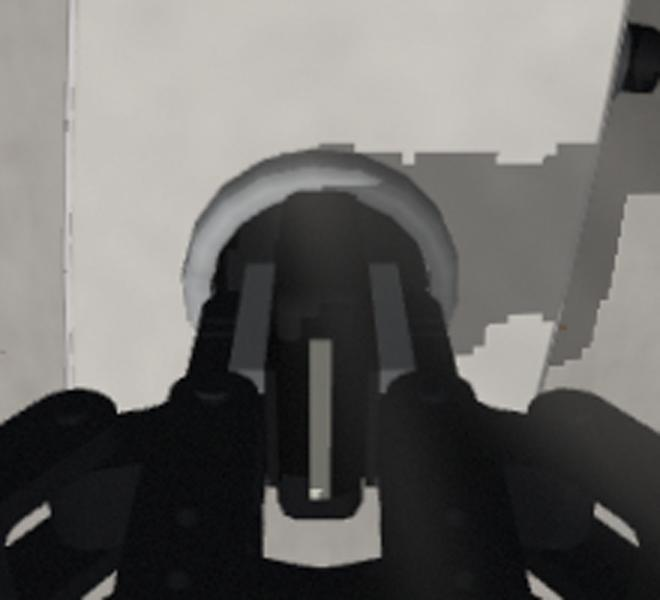

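The turn is now about 1.46 rad, clear of the stop. I'm opening in place, then retreating straight up.

```bash
python3 -m jog '[{"grip":0.8,"xyz":[0,0,0],"dr":[0,0,0]},{"grip":0.6,"xyz":[0,0,0],"dr":[0,0,0]},{"grip":0.4,"xyz":[0,0,0],"dr":[0,0,0]},{"grip":0.4,"xyz":[0,0,0],"dr":[0,0,0]},{"grip":0.4,"xyz":[0,0,-0.01],"dr":[0,0,0]},{"grip":0.4,"xyz":[0,0,-0.03],"dr":[0,0,0]},{"grip":0.4,"xyz":[0,0,-0.06],"dr":[0,0,0]},{"grip":0.4,"xyz":[0,0,-0.09],"dr":[0,0,0]},{"grip":0.4,"xyz":[0,0,-0.12],"dr":[0,0,0]},{"grip":0.4,"xyz":[0,0,-0.14],"dr":[0,0,0]},{"grip":0.4,"xyz":[0,0,-0.14],"dr":[0,0,0]},{"grip":0.4,"xyz":[0,0,-0.14],"dr":[0,0,0]}]'
python3 - <<'E'
from h import *
import cv2
s=ctrl.get_state(); im=ctrl.read_camera("wrist")[:,:,::-1]
print(s["eef_pos"],s["opening"],s["contact_force"])
cv2.imwrite("pics/w7.png",cv2.resize(im,None,fx=1.5,fy=1.5,interpolation=cv2.INTER_CUBIC))
a=ctrl.read_camera("scene")[190:350,225:355,::-1]
cv2.imwrite("pics/s7.png",cv2.resize(a,None,fx=3.7,fy=3.7,interpolation=cv2.INTER_CUBIC))
E
```

```text
time: 7.67
eef_pos: [0.5088, -0.186, 0.216]
tcp_rot: [1.0, 0.004, 0.001, 0.001]
contact_force: [0.4, 0.2, -0.1]
opening: 0.602
[ 0.50877244 -0.18604712  0.21602138] 0.6023975754348233 [ 0.41165179  0.17314188 -0.05475419]
```

View pics/w7.png

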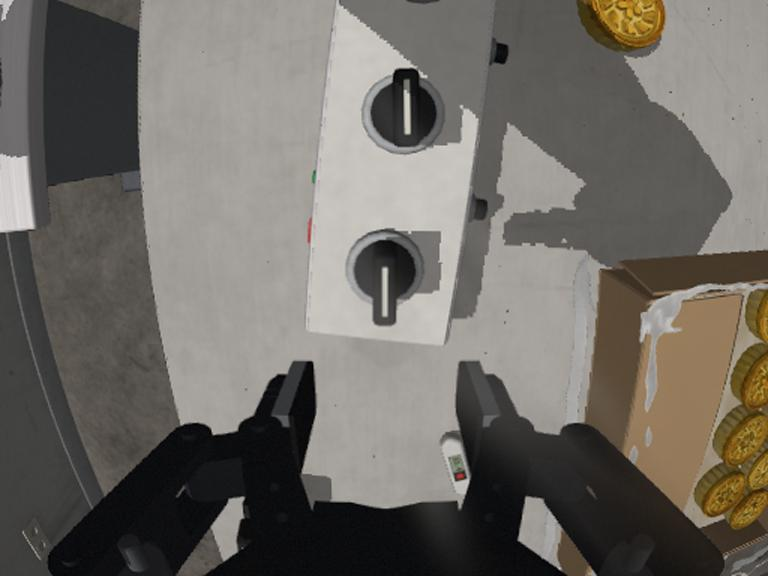

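View pics/s7.png

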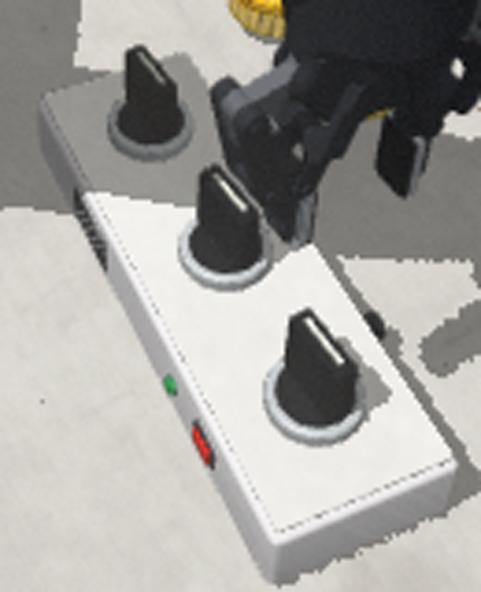

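The bar now lies along the box like the other two, no red shows, and the gripper is 14 cm clear. I'll check the height numerically, then hand in.

```bash
python3 - <<'E'
from h import *
S=lambda x,y:(225+(x+.5)/3.7-.5,190+(y+.5)/3.7-.5)
for z in (.115,.122):
    p,q=back("scene",S(308,319),z),back("scene",S(345,362),z); print(z,(p+q)/2,np.degrees(np.arctan2(*(p-q)[:2])))
E
python3 - <<'E'
from plant import ctrl
ctrl.sign_off()
E
```

```text
0.115 [ 0.51119134 -0.18714719  0.115     ] -2.443619268732991
0.122 [ 0.50782095 -0.19073692  0.122     ] -2.443619268733121
the job is handed in; nothing more can be done
```

I pushed in the undone fastener, the one at the robot's right-hand end of the box. I turned it clockwise, let go of it, and handed the job in after about 8 of the 32 s.

- **Push and turn:** It went in 12 to 13 mm, with about 8 N of spring force. In the same grasp it turned about 1.46 rad by the gripper's pose.
- **Locked state:** The last pictures show the bar along the box and no red. Its top fits the locked height: (0.511, −0.187) if it is at 115 mm, against the measured axis of (0.509, −0.187). At the undone height of 122 mm, y would be about 4 mm off.
- **Small disagreement:** The bar direction read from the scene picture suggests about 1.42 rad instead of 1.46. That is within the picture's accuracy and beyond the 1.3 needed to lock.
- **Other fasteners and clearance:** The other two knobs were not touched and look unchanged. The gripper finished 14 cm above its grasp height, open, with no contact force.

I did not take another picture after handing in.

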